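# Clear the welding bench

## Task

Clear up the welding bench: stand the two black sockets upright in the blue tray and the two torch nozzles, copper and brass, upright in the red tray, and lay the square steel tube offcut flat in the green tray. Each must stand or lie fully on its tray's floor, and the orange jar and the red magnet must be left alone.

Things in the scene. Friction and masses are not known exactly. Their poses are not given: they have to be found in the camera images.
- socket_tall: taller black impact socket with a bright ring round it, standing upright: 30 diameter, 64 high, the top open. Origin: centre of its underside; z up its axis. About 0.2 kg.
- socket_short: shorter, thicker black impact socket with a bright ring round it, standing upright: 38 diameter, 50 high, the top open. Origin: centre of its underside; z up its axis. About 0.2 kg.
- nozzle_copper: copper gas nozzle of a welding torch, standing upright on its wide end: 30 diameter up to 50 high, then tapering to 22 diameter at the top, 66 high. Origin: centre of its underside; z up its axis. About 0.12 kg.
- nozzle_brass: straight brass gas nozzle with a black band at its foot, standing upright: 29 diameter, 58 high. Origin: centre of its underside; z up its axis. About 0.12 kg.
- tube: offcut of bare steel square tube lying on the bench: 30 x 30 section, 65 long along its own x, open ends. Origin: its middle (15 above the bench). About 0.13 kg.
- tray_blue: blue plastic tray, open on top, held to the steel bench by magnets in its foot so that it does not move; 110 (its x) x 160 (its y) x 26 high outside, walls and floor 4 thick. Origin: centre of its underside; z up. Empty at the start.
- tray_red: red plastic tray, open on top, held to the steel bench by magnets in its foot so that it does not move; 110 (its x) x 160 (its y) x 26 high outside, walls and floor 4 thick. Origin: centre of its underside; z up. Empty at the start.
- tray_green: green plastic tray, open on top, held to the steel bench by magnets in its foot so that it does not move; 110 (its x) x 160 (its y) x 26 high outside, walls and floor 4 thick. Origin: centre of its underside; z up. Empty at the start.
- jar: orange closed jar with a white cap, 60 diameter, 68 high, loose bystander. Origin: centre of its underside.
- magnet: arrow-shaped welding magnet, red-painted faces with a steel core and a black dot on top, lying flat: about 102 long, 75 wide, 20 thick, loose bystander. Origin: underside, in the middle of its square part; the arrow points along its x.

How it is judged:
By the outcome, as a careful person would: the job done as asked, in the order asked, and still so for the second after the job is handed in, with the robot touching nothing.
It also fails if it takes over 120 s, if anything falls off the work surface, if the arm or the gripper's body presses on something with over 40 N, if the wrist force passes 120 N, or if a joint passes its speed limit or range.

## Robot

A 6-joint arm with a two-finger parallel gripper is mounted at the origin on the work surface. World frame = base frame: x ahead of the robot, y to its left, z up, the work surface at z = 0. Lengths are in m, angles in rad, forces in N, time in s.
With the tool pointing down it reaches from about 0.3 to 0.775 m from the base axis. Payload 14.6 kg.
Tool frame: the origin (TCP) lies at the very end of the fingers, on their centre line; the grasp point (between the pads) lies 19 mm behind it; z points along the fingers, y is the line along which they close (so a half turn about z gives the same grasp; the last joint's range is limited). The gripper opens to 94 mm and grips with 3 to 60 N. Pads are 16 mm wide; open, the fingers measure 119 mm over their backs; the gripper's body (75 mm by 177 mm) begins 78 mm behind the grasp point.
Start: joints at [1.077, 0.3, 1.521, -0, 1.321, -0.067], TCP at [0.228, 0.501, 0.205] pointing down, gripper open.
Joint ranges: [-3.03, 3.03], [-0.79, 2.21], [0.23, 2.52], [-1.04, 4.18], [0, 3.07], [-2.55, 2.55]. Speed limits (rad/s): [2.22, 2.22, 2.57, 3.14, 3.14, 3.14].

## Interface

Orientations are given as [roll, pitch, yaw] about the fixed x, y, z axes, in that order (R = Rz(yaw) Ry(pitch) Rx(roll)).
In Python, from station import ctrl gives the robot as it stands.
- The arm moves only by the tool carry_out, never from a script. Its argument "motion" is text: rows parted by semicolons, each of 7 numbers parted by spaces: the shift along the world's x, y, z in m, then the turn, a rotation vector about the world's x, y, z in degrees, then the closure in counts, from 0 (fully open) to 255 (shut). In form: dx dy dz wx wy wz hand; .... A call has 1 to 20 rows; each row shifts and turns the commanded pose from where the row before left it; what a row does not reach is not made up. A row lasts 1/12 s, in which the tool goes at most 41.7 mm and 7.16 degrees, less where a joint would pass 70% of its speed; a pose out of reach is approached as far as the arm can. A call is refused whole if a number of a shift passes 0.0417 or a number of a turn 7.16, either way. A call with a gripper value outside its range is refused whole. The fingers move at their own pace and stop on an object; "grip_force" is the grip in N (left out, the last holds). Time passes only in rows, so rows that do not move let the fingers close. It gives the time, the measured TCP pose, the force, the opening and the grip force at its end, in the units of the state.
- ctrl.get_obs(): the state, without advancing time (a new reading comes with each control period).
- ctrl.camera(name): name is "scene" or "side" or "wrist"; returns a dict with "pixels" (420x560x3 uint8, red, green, blue), "range_z" (420x560 float32, m along the optical axis (not along the pixel's ray), 0 where there is no reading), "K" (3x3 intrinsics, pixels), "position" and "attitude" of the camera in the world. Camera axes: x right, y up, looking along -z (the intrinsics and any distortion apply to the point x, -y, -z); pixel columns grow to the right and rows downward; lengths in m; the calibration is good to about 2 mm. The wrist camera is an equidistant fisheye: a pixel r from the principal point sees the ray r / f radians off the axis. A picture is of the moment at which its call begins.
- ctrl.hand_in(): hands the job in; it is judged then, once.
The state is a dict: "time_s": time; "qpos": joint angles; "joint_vel": joint speeds; "tau": joint torques, N m; "ee_pos": TCP position; "eef_rot": TCP orientation; "force": force on the tool from outside, world axes, zero at the start; "moment": the same for the moment, N m; "grip_width": finger opening in m; "grip_force": force on a finger pad.
Only numpy, scipy, OpenCV 4.12 (cv2) and the standard library are available. Lean on these libraries where they do the work, as an engineer would, in place of code of your own. Each camera call takes 0.05 s, during which the arm holds its last target. There are 200 camera calls.

## Working session

There is one attempt and no reset: what is moved stays moved. The work goes in short steps, Python scripts to look and compute and a tool call to move; the robot and the scene stay as the last step left them, time stands still between calls to the robot, and variables do not carry over. Pictures are saved under pics/ and viewed, at most 14 in all, crops included, and the job is handed in when it is done.

Besides the shell and the picture viewer there is one more tool, called after "Call:" as name(argument=value, ...) on one line, values as JSON. carry_out: Moves the arm, as the interface text tells. Its arguments: {"type":"object","properties":{"motion":{"type":"string"},"grip_force":{"type":"number"}},"required":["motion"]}

```bash
ls; mkdir -p pics
cat > h.py <<'E'
import numpy as np, cv2
from station import ctrl
from scipy.spatial.transform import Rotation as R
def att(c):
    a=np.array(c["attitude"],float)
    if a.shape==(3,3): return a
    return R.from_euler('xyz',a).as_matrix() if a.size==3 else R.from_quat(a).as_matrix()
def cloud(c):
    K=c["K"];d=c["range_z"];v,u=np.mgrid[:420,:560]
    p=np.stack([(u-K[0,2])/K[0,0]*d,-(v-K[1,2])/K[1,1]*d,-d],-1)
    return p@att(c).T+np.array(c["position"])
E
python3 - <<'E'
from h import *
for n in("scene","side"):
    c=ctrl.camera(n); cv2.imwrite(f"pics/{n}0.png",c["pixels"][...,::-1]); np.savez(n+"0.npz",**c)
    print(n,c["K"].tolist(),c["position"],c["attitude"],{k for k in c})
print(ctrl.get_obs())
E
```

```text
pics
scene [[391.25535545455494, 0.0, 278.93683690143143], [0.0, 391.25535545455494, 210.83049757849557], [0.0, 0.0, 1.0]] [1.17884794 0.0961141  1.02768622] [5.86332081e-01 1.28939207e-03 1.69962748e+00] {'attitude', 'position', 'pixels', 'range_z', 'K'}
side [[460.18142525717684, 0.0, 285.91204227450896], [0.0, 460.18142525717684, 213.26372960396526], [0.0, 0.0, 1.0]] [ 0.34986908 -0.70753812  0.86769758] [ 0.70992883 -0.00785954 -0.23289384] {'attitude', 'position', 'pixels', 'range_z', 'K'}
{'time_s': 0.1, 'qpos': array([ 1.07739354e+00,  3.00387798e-01,  1.52150288e+00,  1.35294395e-06,
        1.32070495e+00, -6.65947592e-02]), 'joint_vel': array([-0.00199143, -0.00229168, -0.00150514,  0.00039716,  0.00077889,
       -0.0008291 ]), 'tau': array([-1.42441348e-05, -5.32646763e+01, -3.53279650e+01,  7.08008045e-02,
        2.36168504e-02, -3.08263179e-05]), 'ee_pos': array([0.22757244, 0.50045736, 0.20496511]), 'eef_rot': array([-3.14059199e+00, -6.80512861e-05,  2.71478426e+00]), 'force': array([0.64108328, 0.35913688, 0.22566854]), 'moment': array([-0.01609034,  0.04325068, -0.03940871]), 'grip_force': 0.0, 'grip_width': 0.09371770420227037}
```

View pics/scene0.png

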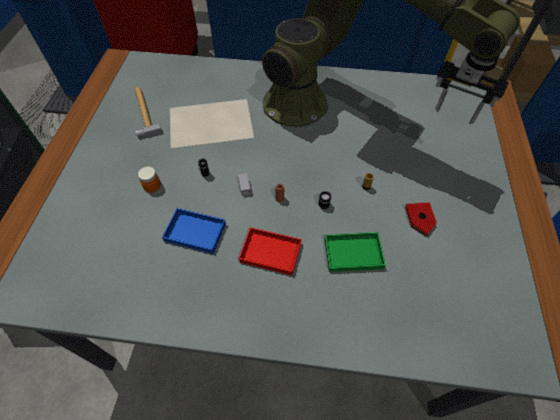

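View pics/side0.png

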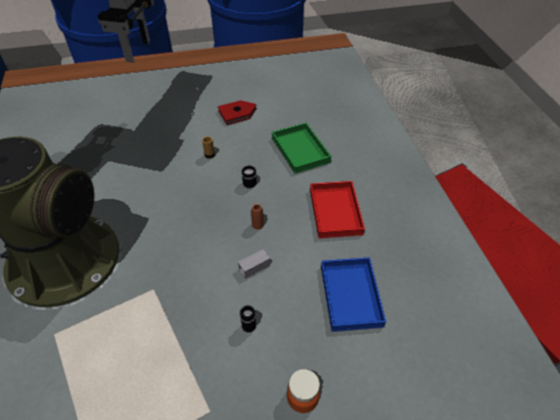

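The scene view shows the tall socket at (204,167), tube (245,185), copper (280,192), short socket (325,200), brass (368,181), and trays blue (195,230), red (270,250), green (355,252). The side view agrees: tall (249,318), tube (255,263), copper (257,216), short (249,176), brass (208,147).

```bash
cat > m.py <<'E'
from h import *
seeds={"scene":dict(tall=(204,167),tube=(245,185),copper=(280,192),short=(325,200),brass=(368,181),jar=(150,179),magnet=(422,216),blue=(195,230),red=(270,250),green=(355,252)),
"side":dict(tall=(249,318),tube=(255,263),copper=(257,216),short=(249,176),brass=(208,147),jar=(304,390),magnet=(237,111),blue=(351,293),red=(337,208),green=(301,147))}
for n in seeds:
    c=dict(np.load(n+"0.npz")); P=cloud(c)
    m=((P[...,2]>0.008)&(P[...,2]<.1)&(P[...,0]>.25)&(P[...,0]<.9)&(c["range_z"]>0)).astype(np.uint8)
    hsv=cv2.cvtColor(c["pixels"],cv2.COLOR_RGB2HSV)
    for k,(u,v) in seeds[n].items():
        if k in("blue","red","green"):
            h=hsv[v,u,0].astype(int); mm=((abs((hsv[...,0].astype(int)-h+90)%180-90)<12)&(hsv[...,1]>120)&(P[...,2]>-.01)&(P[...,2]<.04)).astype(np.uint8)
        else: mm=m
        nl,L=cv2.connectedComponents(mm); l=L[v,u]
        if l==0: print(n,k,"miss",P[v,u]);continue
        p=P[L==l]; z=p[:,2]; 
        if k in("blue","red","green"): q=p[z>.018]
        else: q=p[z>z.max()-.012]
        r=cv2.minAreaRect((q[:,:2]*1000).astype(np.float32))
        print(n,k,len(p),"zmax %.3f"%z.max(),"ctr",np.round(r[0],1),"size",np.round(r[1],1),"ang %.1f"%r[2], "mean",np.round(q.mean(0)[:2]*1000,1))
E
python3 m.py
```

```text
scene tall 147 zmax 0.065 ctr [ 384.3 -259.6] size [27.5 28.4] ang 50.6 mean [ 383.9 -259.9]
scene tube 163 zmax 0.034 ctr [ 421.1 -119.9] size [69.7 30.2] ang 20.0 mean [ 422.1 -119.3]
scene copper 136 zmax 0.068 ctr [4.533e+02 2.000e-01] size [23.5 22. ] ang 49.7 mean [454.2   0.7]
scene short 179 zmax 0.053 ctr [459.5 143.6] size [36.3 34.4] ang 8.2 mean [460.2 143.2]
scene brass 139 zmax 0.061 ctr [370.3 276.3] size [31.6 28.2] ang 27.9 mean [369.8 275.9]
scene jar 407 zmax 0.071 ctr [ 455.  -422.7] size [51.4 50.6] ang 27.8 mean [ 457.1 -422. ]
scene magnet 668 zmax 0.025 ctr [480.8 444.8] size [112.7  76.8] ang 10.1 mean [475.1 443.7]
scene blue 1905 zmax 0.030 ctr [ 610.5 -237.8] size [161.4 113.4] ang 82.4 mean [ 616.1 -231.9]
scene red 2060 zmax 0.030 ctr [ 6.501e+02 -2.000e-01] size [158.8 111.3] ang 82.5 mean [653.4   2.1]
scene green 2038 zmax 0.029 ctr [622.8 241.6] size [110.4 161.3] ang 10.5 mean [630.1 245. ]
side tall 342 zmax 0.064 ctr [ 383.4 -264.5] size [28.3 27.2] ang 79.3 mean [ 382.6 -265.7]
side tube 474 zmax 0.031 ctr [ 421.  -123.4] size [65.6 34.2] ang 18.1 mean [ 420.9 -124.4]
side copper 251 zmax 0.068 ctr [451.1  -3.9] size [21.9 22.4] ang 23.2 mean [451.2  -5.2]
side short 267 zmax 0.051 ctr [458.  138.8] size [35.4 36.5] ang 59.2 mean [457.5 138.4]
side brass 196 zmax 0.060 ctr [369.2 271.4] size [28.9 26.8] ang 77.1 mean [369.5 272.2]
side jar 1144 zmax 0.071 ctr [ 454.3 -427.4] size [51.7 50.7] ang 76.3 mean [ 453.8 -428.1]
side magnet 539 zmax 0.022 ctr [480.  443.6] size [111.3  82.6] ang 12.4 mean [472.8 438.3]
side blue 3720 zmax 0.029 ctr [ 610.2 -241. ] size [163.6 111. ] ang 81.9 mean [ 609.5 -249.2]
side red 2486 zmax 0.028 ctr [649.5  -4.2] size [163.  110.4] ang 82.2 mean [649.9  -9.9]
side green 1757 zmax 0.029 ctr [621.4 236.2] size [112.4 163.4] ang 11.0 mean [620.8 226.7]
```

Call:
carry_out(motion="0.02 -0.035 0 0 0 -7 80;0.02 -0.035 0 0 0 -7 80;0.02 -0.035 0 0 0 -7 80;0.02 -0.035 0 0 0 -7 80;0.02 -0.035 0 0 0 -7 80;0.02 -0.035 0 0 0 -7 80;0.02 -0.035 0 0 0 -7 80;0.016 -0.035 0 0 0 -7 80;0 -0.04 0 0 0 -7 80;0 -0.04 0 0 0 -7 80;0 -0.04 0 0 0 -3.5 80;0 -0.04 0 0 0 0 80;0 -0.04 0 0 0 0 80;0 -0.04 0 0 0 0 80;0 -0.04 0 0 0 0 80;0 -0.04 0 0 0 0 80;0 -0.04 0 0 0 0 80;0 -0.04 0 0 0 0 80;0 -0.04 0 0 0 0 80;0 -0.04 0 0 0 0 80", grip_force=25)

```text
time_s: 1.77
ee_pos: [0.383, -0.2614, 0.2053]
eef_rot: [-3.141, -0.0, 1.432]
force: [1.9, 0.6, 0.0]
grip_width: 0.0649
grip_force: 0.0
```

Call:
carry_out(motion="0 -0.001 -0.04 0 0 0 80;0 0 -0.04 0 0 0 80;0 0 -0.04 0 0 0 80;0 0 -0.04 0 0 0 80;0 0 -0.02 0 0 0 80;0 0 -0.01 0 0 0 80;0 0 0 0 0 0 80;0 0 0 0 0 0 255;0 0 0 0 0 0 255;0 0 0 0 0 0 255;0 0 0 0 0 0 255;0 0 0 0 0 0 255;0 0 0 0 0 0 255;0 0 0 0 0 0 255;0 0 0 0 0 0 255")

```text
time_s: 3.02
ee_pos: [0.3839, -0.2606, 0.016]
eef_rot: [3.141, 0.001, 1.432]
force: [-2.0, 0.0, 7.1]
grip_width: 0.0293
grip_force: 25.0
```

Call:
carry_out(motion="0 0 0.02 0 0 0 255;0 0 0.035 0 0 0 255;0.01 0 0.025 0 0 0 255;0.035 -0.002 0 0 0 0 255;0.035 -0.002 0 0 0 0 255;0.035 -0.002 0 0 0 0 255;0.035 -0.002 0 0 0 0 255;0.035 -0.002 0 0 0 0 255;0.03 -0.003 0 0 0 0 255;0.006 0 0 0 0 0 255;0 0 0 0 0 0 255;0 0 0 0 0 0 255")

```text
time_s: 4.02
ee_pos: [0.6038, -0.2731, 0.0946]
eef_rot: [-3.14, -0.0, 1.432]
force: [-0.3, -0.8, -1.8]
grip_width: 0.0291
grip_force: 25.0
```

Run:
```python
from h import *
o=ctrl.get_obs(); print(o["ee_pos"],o["grip_width"],o["force"])
c=ctrl.camera("side"); w=ctrl.camera("wrist")
cv2.imwrite("pics/a.png",np.hstack([cv2.resize(x["pixels"][...,::-1],(400,300)) for x in(c,w)]))
```

```text
[ 0.60383674 -0.27310258  0.09460122] 0.029054562671249087 [-0.29768422 -0.7886478  -1.83379444]
```

View pics/a.png

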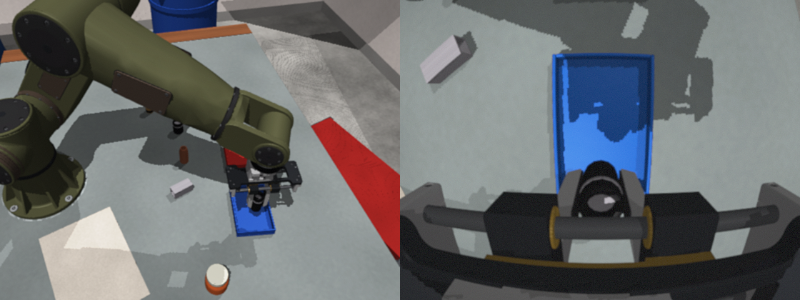

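The socket is held upright between the fingers at (600,190) in the composite, over the near half of the blue tray. I'll lower it and release.

Call:
carry_out(motion="0 0 -0.03 0 0 0 255;0 0 -0.025 0 0 0 255;0 0 -0.012 0 0 0 255;0 0 -0.005 0 0 0 255;0 0 -0.001 0 0 0 255;0 0 -0.001 0 0 0 255;0 0 0 0 0 0 255")

```text
time_s: 4.7
ee_pos: [0.6052, -0.2737, 0.0229]
eef_rot: [3.14, 0.001, 1.432]
force: [0.1, -0.2, -2.9]
grip_width: 0.0293
grip_force: 25.0
```

Call:
carry_out(motion="0 0 -0.001 0 0 0 255;0 0 -0.001 0 0 0 255;0 0 -0.0005 0 0 0 255;0 0 0 0 0 0 255")

```text
time_s: 5.03
ee_pos: [0.6051, -0.2736, 0.02]
eef_rot: [3.14, 0.001, 1.432]
force: [-1.2, 1.2, 4.8]
grip_width: 0.0291
grip_force: 25.0
```

Call:
carry_out(motion="0 0 0 0 0 0 120;0 0 0 0 0 0 120;0 0 0 0 0 0 120;0 0 0.02 0 0 0 120;0 0 0.035 0 0 0 120;0 0 0.04 0 0 0 80;-0.0133 0.038 0 0 0 0 80;-0.0133 0.038 0 0 0 0 80;-0.0133 0.038 0 0 0 0 80;-0.0133 0.038 0 0 0 0 80;-0.0133 0.038 0 0 0 0 80;-0.0133 0.038 0 0 0 0 80;-0.0133 0.038 0 0 0 0 80;-0.0133 0.038 0 0 0 0 80;-0.0133 0.038 0 0 0 0 80;-0.0133 0.038 0 0 0 0 80;-0.0133 0.034 0 0 0 0 80;0 0 0 0 0 0 80;0 0 0 0 0 0 80")

```text
time_s: 6.62
ee_pos: [0.4579, 0.1419, 0.1141]
eef_rot: [3.141, -0.0, 1.435]
force: [1.3, -1.1, 0.4]
grip_width: 0.0645
grip_force: 0.0
```

Run:
```python
from h import *
c=ctrl.camera("side"); w=ctrl.camera("wrist")
cv2.imwrite("pics/b.png",np.hstack([cv2.resize(x["pixels"][...,::-1],(400,300)) for x in(c,w)]))
```

```text
(no output)
```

View pics/b.png

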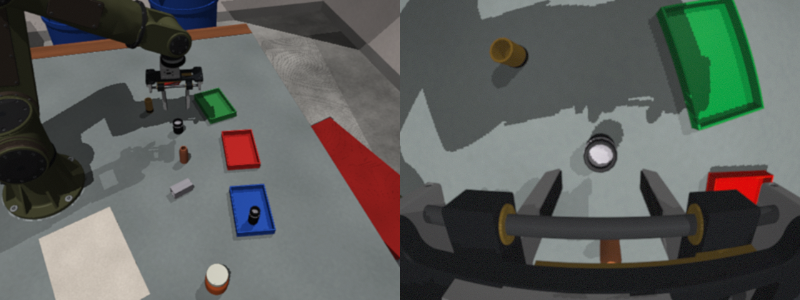

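The tall socket stands in the blue tray at (254,215). The short socket is centred between the fingers in the wrist view at (601,152).

Call:
carry_out(motion="0 0 -0.04 0 0 0 80;0 0 -0.035 0 0 0 80;0 0 -0.016 0 0 0 80;0 0 -0.008 0 0 0 80;0 0 0 0 0 0 80;0 0 0 0 0 0 255;0 0 0 0 0 0 255;0 0 0 0 0 0 255;0 0 0 0 0 0 255;0 0 0 0 0 0 255;0 0 0 0 0 0 255;0 0 0 0 0 0 255")

```text
time_s: 7.72
ee_pos: [0.4588, 0.1408, 0.0157]
eef_rot: [3.14, -0.0, 1.432]
force: [-2.2, -1.0, 6.6]
grip_width: 0.0376
grip_force: 25.0
```

Call:
carry_out(motion="0 0 0.02 0 0 0 255;0 0 0.035 0 0 0 255;0 0 0.035 0 0 0 255;0.0156 -0.0344 0 0 0 0 255;0.0156 -0.0344 0 0 0 0 255;0.0156 -0.0344 0 0 0 0 255;0.0156 -0.0344 0 0 0 0 255;0.0156 -0.0344 0 0 0 0 255;0.0156 -0.0344 0 0 0 0 255;0.0156 -0.0344 0 0 0 0 255;0.0156 -0.0344 0 0 0 0 255;0.0156 -0.0344 0 0 0 0 255;0.0156 -0.0344 0 0 0 0 255;0 0 0 0 0 0 255;0 0 -0.03 0 0 0 255;0 0 -0.03 0 0 0 255;0 0 -0.015 0 0 0 255;0 0 -0.005 0 0 0 255;0 0 0 0 0 0 255;0 0 0 0 0 0 255")

```text
time_s: 9.38
ee_pos: [0.6149, -0.2034, 0.026]
eef_rot: [3.14, 0.0, 1.432]
force: [0.1, 0.2, -1.1]
grip_width: 0.0375
grip_force: 25.0
```

Call:
carry_out(motion="0 0 -0.002 0 0 0 255;0 0 -0.002 0 0 0 255;0 0 -0.001 0 0 0 255;0 0 -0.0005 0 0 0 255;0 0 0 0 0 0 255")

```text
time_s: 9.8
ee_pos: [0.6145, -0.2034, 0.0199]
eef_rot: [3.141, 0.0, 1.432]
force: [-0.9, -0.2, 0.5]
grip_width: 0.0374
grip_force: 25.0
```

Call:
carry_out(motion="0 0 -0.0005 0 0 0 255;0 0 0 0 0 0 100;0 0 0 0 0 0 100;0 0 0 0 0 0 100;0 0 0.02 0 0 0 100;0 0 0.035 0 0 0 100;0 0 0.04 0 0 0 80;-0.0232 0.0286 0 0 0 0 80;-0.0232 0.0286 0 0 0 0 80;-0.0232 0.0286 0 0 0 0 80;-0.0232 0.0286 0 0 0 0 80;-0.0232 0.0286 0 0 0 0 80;-0.0232 0.0286 0 0 0 0 80;-0.0232 0.0286 0 0 0 0 80;0 0 0 0 0 0 80;0 0 0 0 0 0 80")

```text
time_s: 11.13
ee_pos: [0.4517, -0.0022, 0.1145]
eef_rot: [3.141, -0.0, 1.434]
force: [0.1, -0.1, 0.9]
grip_width: 0.0646
grip_force: 0.0
```

Run:
```python
from h import *
c=ctrl.camera("side"); w=ctrl.camera("wrist")
cv2.imwrite("pics/c.png",np.hstack([cv2.resize(x["pixels"][...,::-1],(400,300)) for x in(c,w)]))
```

```text
(no output)
```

View pics/c.png

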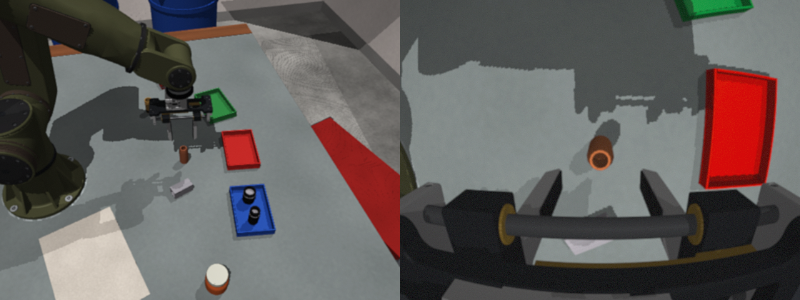

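Both sockets stand in the blue tray, at (249,198) and (254,215). The copper nozzle is centred between the fingers at (600,157).

Call:
carry_out(motion="0 0 -0.04 0 0 0 80;0 0 -0.035 0 0 0 80;0 0 -0.02 0 0 0 80;0 0 -0.009 0 0 0 80;0 0 0 0 0 0 80;0 0 0 0 0 0 255;0 0 0 0 0 0 255;0 0 0 0 0 0 255;0 0 0 0 0 0 255;0 0 0 0 0 0 255;0 0 0 0 0 0 255;0 0 0 0 0 0 255;0 0 0 0 0 0 255")

```text
time_s: 12.32
ee_pos: [0.4523, -0.0032, 0.0105]
eef_rot: [3.141, -0.0, 1.432]
force: [-1.9, -0.3, 6.1]
grip_width: 0.0299
grip_force: 25.0
```

Call:
carry_out(motion="0 0 0.02 0 0 0 255;0 0 0.035 0 0 0 255;0 0 0.035 0 0 0 255;0.0322 -0.0057 0 0 0 0 255;0.0322 -0.0057 0 0 0 0 255;0.0322 -0.0057 0 0 0 0 255;0.0322 -0.0057 0 0 0 0 255;0.0322 -0.0057 0 0 0 0 255;0.0322 -0.0057 0 0 0 0 255;0 0 0 0 0 0 255;0 0 -0.03 0 0 0 255;0 0 -0.03 0 0 0 255;0 0 -0.015 0 0 0 255;0 0 -0.005 0 0 0 255;0 0 -0.003 0 0 0 255;0 0 0 0 0 0 255;0 0 0 0 0 0 255")

```text
time_s: 13.73
ee_pos: [0.6458, -0.0374, 0.0183]
eef_rot: [3.14, -0.0, 1.432]
force: [0.6, -0.1, -0.5]
grip_width: 0.0298
grip_force: 25.0
```

Call:
carry_out(motion="0 0 -0.001 0 0 0 255;0 0 -0.001 0 0 0 255;0 0 0 0 0 0 255")

```text
time_s: 13.98
ee_pos: [0.6453, -0.0374, 0.0154]
eef_rot: [3.141, 0.0, 1.432]
force: [0.0, -0.3, -1.1]
grip_width: 0.0298
grip_force: 25.0
```

Call:
carry_out(motion="0 0 -0.0007 0 0 0 255;0 0 -0.0005 0 0 0 255;0 0 0 0 0 0 255")

```text
time_s: 14.23
ee_pos: [0.6454, -0.0373, 0.0145]
eef_rot: [3.141, 0.0, 1.432]
force: [-2.6, 0.6, 6.4]
grip_width: 0.03
grip_force: 25.0
```

Call:
carry_out(motion="0 0 0 0 0 0 110;0 0 0 0 0 0 110;0 0 0 0 0 0 110;0 0 0.02 0 0 0 110;0 0 0.04 0 0 0 110;0 0 0.04 0 0 0 80;-0.023 0.0258 0 0 0 0 80;-0.023 0.0258 0 0 0 0 80;-0.023 0.0258 0 0 0 0 80;-0.023 0.0258 0 0 0 0 80;-0.023 0.0258 0 0 0 0 80;-0.023 0.0258 0 0 0 0 80;-0.023 0.0258 0 0 0 0 80;-0.023 0.0258 0 0 0 0 80;-0.023 0.0258 0 0 0 0 80;-0.023 0.0258 0 0 0 0 80;-0.023 0.0258 0 0 0 0 80;-0.023 0.0258 0 0 0 0 80;0 0 0 0 0 0 80;0 0 0 0 0 0 80")

```text
time_s: 15.9
ee_pos: [0.3685, 0.2732, 0.1139]
eef_rot: [3.141, -0.0, 1.435]
force: [0.4, -0.6, -0.5]
grip_width: 0.0643
grip_force: 0.0
```

Run:
```python
from h import *
c=ctrl.camera("side"); w=ctrl.camera("wrist")
cv2.imwrite("pics/d.png",np.hstack([cv2.resize(x["pixels"][...,::-1],(400,300)) for x in(c,w)]))
```

```text
(no output)
```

View pics/d.png

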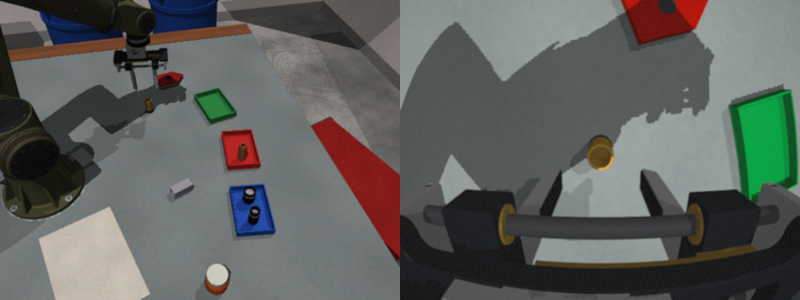

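Copper stands in the red tray at (243,152), and the brass nozzle is centred at (600,152). The magnet is well clear.

Call:
carry_out(motion="0 0 -0.04 0 0 0 80;0 0 -0.035 0 0 0 80;0 0 -0.016 0 0 0 80;0 0 -0.008 0 0 0 80;0 0 0 0 0 0 80;0 0 0 0 0 0 255;0 0 0 0 0 0 255;0 0 0 0 0 0 255;0 0 0 0 0 0 255;0 0 0 0 0 0 255;0 0 0 0 0 0 255;0 0 0 0 0 0 255;0 0 0 0 0 0 255")

```text
time_s: 17.08
ee_pos: [0.3694, 0.2724, 0.0152]
eef_rot: [3.141, -0.0, 1.432]
force: [-1.2, 0.1, 5.8]
grip_width: 0.0293
grip_force: 25.0
```

Call:
carry_out(motion="0 0 0.02 0 0 0 255;0 0 0.035 0 0 0 255;0 0 0.035 0 0 0 255;0.0286 -0.0239 0 0 0 0 255;0.0286 -0.0239 0 0 0 0 255;0.0286 -0.0239 0 0 0 0 255;0.0286 -0.0239 0 0 0 0 255;0.0286 -0.0239 0 0 0 0 255;0.0286 -0.0239 0 0 0 0 255;0.0286 -0.0239 0 0 0 0 255;0.0286 -0.0239 0 0 0 0 255;0.0286 -0.0239 0 0 0 0 255;0.0286 -0.0239 0 0 0 0 255;0 0 -0.03 0 0 0 255;0 0 -0.03 0 0 0 255;0 0 -0.015 0 0 0 255;0 0 -0.005 0 0 0 255;0 0 -0.003 0 0 0 255;0 0 0 0 0 0 255;0 0 0 0 0 0 255")

```text
time_s: 18.75
ee_pos: [0.6558, 0.0334, 0.0231]
eef_rot: [3.14, -0.0, 1.432]
force: [1.1, -0.7, -2.4]
grip_width: 0.0295
grip_force: 25.0
```

Call:
carry_out(motion="0 0 -0.001 0 0 0 255;0 0 -0.001 0 0 0 255;0 0 -0.0005 0 0 0 255;0 0 0 0 0 0 255")

```text
time_s: 19.08
ee_pos: [0.6552, 0.0333, 0.0195]
eef_rot: [3.141, -0.0, 1.432]
force: [-0.0, 0.6, -0.7]
grip_width: 0.0291
grip_force: 25.0
```

Call:
carry_out(motion="0 0 -0.0006 0 0 0 255;0 0 0 0 0 0 255;0 0 0 0 0 0 255")

```text
time_s: 19.33
ee_pos: [0.6553, 0.0333, 0.0192]
eef_rot: [3.141, -0.0, 1.432]
force: [-3.0, -0.3, 5.5]
grip_width: 0.0291
grip_force: 25.0
```

Call:
carry_out(motion="0 0 0 0 0 0 110;0 0 0 0 0 0 110;0 0 0 0 0 0 110;0 0 0.02 0 0 0 110;0 0 0.04 0 0 0 110;0 0 0.04 0 0 0 80;-0.026 -0.0172 0 0 0 -6.95 80;-0.026 -0.0172 0 0 0 -6.95 80;-0.026 -0.0172 0 0 0 -6.95 80;-0.026 -0.0172 0 0 0 -6.95 80;-0.026 -0.0172 0 0 0 -6.95 80;-0.026 -0.0172 0 0 0 -6.95 80;-0.026 -0.0172 0 0 0 -6.95 80;-0.026 -0.0172 0 0 0 -6.95 80;-0.026 -0.0172 0 0 0 -6.95 80;0 0 0 0 0 0 80;0 0 0 0 0 0 80")

```text
time_s: 20.75
ee_pos: [0.4208, -0.1222, 0.119]
eef_rot: [3.141, -0.001, 0.339]
force: [0.4, 0.2, 0.3]
grip_width: 0.0646
grip_force: 0.0
```

Run:
```python
from h import *
c=ctrl.camera("side"); w=ctrl.camera("wrist")
cv2.imwrite("pics/e.png",np.hstack([cv2.resize(x["pixels"][...,::-1],(400,300)) for x in(c,w)]))
```

```text
(no output)
```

View pics/e.png

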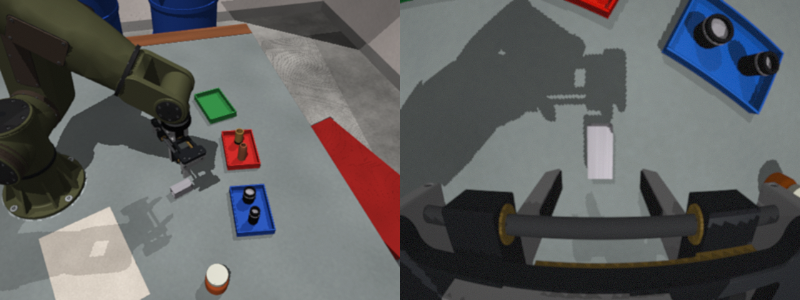

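Both nozzles stand in the red tray, at (239,135) and (243,152). The tube is aligned with the fingers and centred at (600,152).

Call:
carry_out(motion="0 0 -0.04 0 0 0 80;0 0 -0.035 0 0 0 80;0 0 -0.025 0 0 0 80;0 0 -0.01 0 0 0 80;0 0 -0.002 0 0 0 80;0 0 0 0 0 0 80;0 0 0 0 0 0 255;0 0 0 0 0 0 255;0 0 0 0 0 0 255;0 0 0 0 0 0 255;0 0 0 0 0 0 255;0 0 0 0 0 0 255;0 0 0 0 0 0 255;0 0 0 0 0 0 255")

```text
time_s: 22.02
ee_pos: [0.4213, -0.1216, 0.007]
eef_rot: [3.141, -0.0, 0.34]
force: [-2.2, -0.2, 5.3]
grip_width: 0.0296
grip_force: 25.0
```

Call:
carry_out(motion="0 0 0.02 0 0 0 255;0 0 0.035 0 0 0 255;0 0 0.035 0 0 0 255;0.0183 0.0327 0 0 0 -0.8 255;0.0183 0.0327 0 0 0 -0.8 255;0.0183 0.0327 0 0 0 -0.8 255;0.0183 0.0327 0 0 0 -0.8 255;0.0183 0.0327 0 0 0 -0.8 255;0.0183 0.0327 0 0 0 -0.8 255;0.0183 0.0327 0 0 0 -0.8 255;0.0183 0.0327 0 0 0 -0.8 255;0.0183 0.0327 0 0 0 -0.8 255;0.0183 0.0327 0 0 0 -0.8 255;0.0183 0.0327 0 0 0 -0.8 255;0 0 -0.03 0 0 0 255;0 0 -0.03 0 0 0 255;0 0 -0.02 0 0 0 255;0 0 -0.003 0 0 0 255;0 0 0 0 0 0 255;0 0 0 0 0 0 255")

```text
time_s: 23.68
ee_pos: [0.6226, 0.2381, 0.014]
eef_rot: [3.142, 0.0, 0.187]
force: [-0.4, -1.2, -1.1]
grip_width: 0.0297
grip_force: 25.0
```

Call:
carry_out(motion="0 0 -0.001 0 0 0 255;0 0 -0.001 0 0 0 255;0 0 -0.0005 0 0 0 255;0 0 0 0 0 0 255")

```text
time_s: 24.02
ee_pos: [0.6225, 0.2381, 0.0114]
eef_rot: [-3.142, -0.0, 0.187]
force: [-0.3, 0.5, -1.9]
grip_width: 0.0297
grip_force: 25.0
```

Call:
carry_out(motion="0 0 -0.0006 0 0 0 255;0 0 0 0 0 0 255;0 0 0 0 0 0 255")

```text
time_s: 24.27
ee_pos: [0.6225, 0.2381, 0.0106]
eef_rot: [3.142, 0.0, 0.187]
force: [0.5, 0.2, -1.5]
grip_width: 0.0296
grip_force: 25.0
```

Call:
carry_out(motion="0 0 -0.0005 0 0 0 255;0 0 0 0 0 0 255;0 0 0 0 0 0 100;0 0 0 0 0 0 100;0 0 0 0 0 0 100;0 0 0.02 0 0 0 100;0 0 0.04 0 0 0 100;0 0 0.04 0 0 0 100;0 0 0.04 0 0 0 100;-0.035 0 0.02 0 0 0 100;-0.035 0 0 0 0 0 100;-0.035 0 0 0 0 0 100;-0.035 0 0 0 0 0 100;-0.035 0 0 0 0 0 100;-0.035 0 0 0 0 0 100;-0.035 0.02 0 0 0 0 100;0 0 0 0 0 0 100;0 0 0 0 0 0 100")

```text
time_s: 25.77
ee_pos: [0.3767, 0.2589, 0.1708]
eef_rot: [-3.141, -0.001, 0.189]
force: [0.5, -0.1, 0.5]
grip_width: 0.0569
grip_force: 0.0
```

Run:
```python
from h import *
ims=[]
for n in("scene","side"):
    c=ctrl.camera(n); P=cloud(c); im=c["pixels"][...,::-1]
    ims.append(im[150:290,140:450] if n=="scene" else im[80:400,150:400])
    for k,x,y in(("tall",605,-274),("short",615,-203),("copper",645,-37),("brass",655,33),("tube",622,238),("jar",455,-425)):
        q=P[(np.hypot(P[...,0]-x/1e3,P[...,1]-y/1e3)<.045)&(P[...,2]>(.032 if k!="tube" else .028))]
        t=q[q[:,2]>q[:,2].max()-.012]
        r=cv2.minAreaRect((t[:,:2]*1000).astype(np.float32))
        print(n,k,"top %.3f"%np.percentile(q[:,2],97),np.round(r[0]),np.round(r[1]))
cv2.imwrite("pics/f.png",np.vstack([cv2.resize(ims[0],(600,271)),cv2.resize(np.pad(ims[1],((0,0),(0,336),(0,0))),(600,327))]))
```

```text
scene tall top 0.069 [ 604. -273.] [30. 26.]
scene short top 0.054 [ 615. -200.] [37. 35.]
scene copper top 0.071 [646. -33.] [23. 23.]
scene brass top 0.062 [656.  37.] [29. 25.]
scene tube top 0.036 [623. 239.] [67. 31.]
scene jar top 0.070 [ 455. -423.] [53. 52.]
side tall top 0.067 [ 603. -277.] [30. 28.]
side short top 0.054 [ 613. -205.] [37. 36.]
side copper top 0.068 [645. -40.] [26. 24.]
side brass top 0.062 [655.  33.] [30. 28.]
side tube top 0.034 [622. 233.] [65. 35.]
side jar top 0.068 [ 454. -427.] [52. 51.]
```

View pics/f.png

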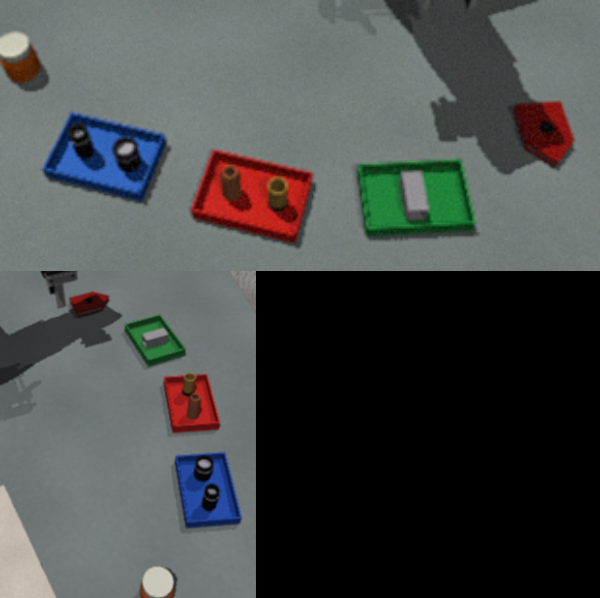

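Both views show everything in its tray, with tops at the expected heights. The sockets are at (80,140) and (126,152), the nozzles at (231,183) and (277,193), and the tube at (414,195). The jar and magnet are untouched, so I'm handing in.

```bash
python3 -c "
from station import ctrl; print(ctrl.hand_in())"
```

```text
the job is handed in; nothing more can be done
None
```

The job is handed in after about 26 s of robot time: both sockets stand in the blue tray, both nozzles stand in the red tray, and the tube lies flat in the green tray, with the jar and magnet left alone.

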